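# Seat the spice carousel and bring the pegged canister to the front

### The job

Take the spice carousel by the knob on top and push it back along its runner until you feel it come up against the rear stop. Then, with it fully home, turn it until the canister with the clothes peg clipped to its lid faces straight to the open front end of the runner, and finish while still gripping the knob, holding the carousel still there. Leave the other things on the benchtop where they are.

Things in the scene. Friction and masses are not known exactly. Their poses are not given: they have to be found in the camera images.
- runner: Fixed white runner board with two aluminium rails, 410 long x 200 wide, 20 high, on the benchtop; its rear end carries a dark raised end plate with rubber buffers. Origin: middle of its open front edge, at benchtop height. Its x axis points along the runner from the open front to the rear stop (away from the robot, up to 20 degrees askew), y to the left, z up; 'front' is its -x direction.
- carriage (a joint): How far the carousel's carriage has slid along the runner towards the rear, in m (0 = fully forward; it starts between 0.015 and 0.08). It slides along the runner's x axis with about 3 N of friction and stays where it is left. The value at the rear stop is not given, feel for it: the stop is met 50 to 115 mm behind the start, and is rigid.
- knob: Round dark wooden knob on the carousel's central post, diameter 40, height 42, fixed to the turntable and turning with it about its own axis. Origin: centre of its underside, 170 above the benchtop, 20 above the highest thing below it (18 mm post, free space around). Its -x axis points to the canister with the peg. Grip it across its diameter from above at any yaw.
- turntable: Wooden disc, diameter 250, top 40 above the benchtop, with six equal white canisters (diameter 58, steel lids) fixed in wells at 60 degree steps, 88 from the axis, lid tops 136 and tabs 150 above the benchtop. Turns endlessly either way on the carriage, about 0.06 N m of friction, stays where left. Origin on the axis at benchtop height; -x points to the pegged canister.
- peg_jar (a point): Centre of the top of the lid of the canister that wears the wooden clothes peg, 88 from the knob's axis, 136 above the benchtop. The peg (72 x 18 x 11) is clipped level to the tab on the lid and points outwards from the knob's axis, its outer end 158 from it; no other canister has one.
- tin: bystander: round stainless tin with lid, diameter 80, height 83; origin at the centre of its underside.
- tape_dispenser: bystander: black weighted tape dispenser, 150 x 58 x 88; origin at the centre of its underside.
- marker_caddy: bystander: yellow plastic caddy 80 x 80 x 95 with three markers, 140 tall in all; origin at the centre of its underside.
- mug: bystander: blue mug, diameter 80, height 92; origin at the centre of its underside.
- spare_peg: bystander: a second wooden clothes peg lying loose on the benchtop, 72 x 17 x 11 (not the one clipped to a canister); origin at the centre of its underside.
- timer: bystander: white kitchen timer, diameter 68, height 58; origin at the centre of its underside.

How it is judged:
On the way, in this order (a step that is already met when the one before it is completed fails the run):
1. the carousel is pushed fully home against the rear stop, by its knob (value of joint carriage above 0.125 m and contact force between the fingers and knob above 1 N), for 0.2 s.
2. the pegged canister faces the front, the knob held (all of step 1 and y of peg_jar in the frame of runner between -0.015 and 0.015 m and x of peg_jar in the frame of runner below 0.22 m), for 0.2 s.
At the end, for the whole second after the job is handed in: The carriage is within 5 mm of its rear stop; the pegged canister's centre is within 15 mm (about 10 degrees) of the runner's middle line, on the front side of the knob; the fingers still bear on the knob with more than 1 N, and the carousel is still (all of step 2 and angular speed of knob below 0.1 rad/s and linear speed of knob below 0.02 m/s); the arm keeps its last pose, push and grip.
It fails at once if a bystander is shifted by more than 3 cm (distance of any of tin, tape_dispenser, marker_caddy, mug, spare_peg, timer from where it was at the start of the episode above 0.03 m).
It also fails if it takes over 45 s, if anything falls off the work surface, if the arm or the gripper's body presses on something with over 40 N, if the wrist force passes 120 N, or if a joint passes its speed limit or range.

### The arm

A 6-joint arm with a two-finger parallel gripper is mounted at the origin on the work surface. World frame = base frame: x ahead of the robot, y to its left, z up, the work surface at z = 0. Lengths are in m, angles in rad, forces in N, time in s.
With the tool pointing down it reaches from about 0.3 to 0.875 m from the base axis. Payload 6.4 kg.
Tool frame: the origin (TCP) lies at the very end of the fingers, on their centre line; the grasp point (between the pads) lies grip_point_offset behind it (grip_point_offset is the distance from the TCP to the grasp point, in m); y points along the fingers, x is the direction in which the jaws open and shut, and the axes are right-handed (so a half turn about y gives the same grasp; the last joint's range is limited). The gripper opens to 85 mm and grips with 20 to 120 N. Pads are 22 mm wide; open, the fingers measure 114 mm over their backs; the gripper's body (76 mm by 85 mm) begins 54 mm behind the grasp point. The pads swing forward as they close: fully open they stand 13 mm farther back than shut.
Start: joints at [1.012, 0.181, 1.607, -0, 1.354, -0.206], TCP at [0.199, 0.54, 0.231] pointing down, gripper open.
Joint ranges: [-2.99, 2.99], [-0.89, 2.07], [0.3, 2.58], [-1.14, 4.28], [0, 2.63], [-3.12, 3.12]. Speed limits (rad/s): [2.57, 2.57, 3.01, 3.14, 3.14, 3.14].

### API

Orientations are given as a unit quaternion [w, x, y, z].
In Python, from bench import get_obs, camera, camera_model, hand_in, grip_point_offset gives the robot as it stands.
- The arm moves only by the shell command python3 -m jog 'ROWS'. ROWS is JSON, a list of rows, each a list of 7 numbers: the shift along the tool's x, y, z in mm, then the turn, a rotation vector about the tool's x, y, z in degrees, then the gripper's target within -1 to 1 (shut at 1, half-way at 0, fully open at -1). In form: [[x, y, z, ax, ay, az, grip], ...]. A call has 1 to 8 rows; each row shifts and turns the commanded pose from where the row before left it, along the tool's axes as they then stand; what a row does not reach is not made up. A row lasts 1/12 s, in which the tool goes at most 41.7 mm and 7.16 degrees, less where a joint would pass 70% of its speed; a pose out of reach is approached as far as the arm can. A call is refused whole if a number of a shift passes 41.7 or a number of a turn 7.16, either way. A call with a gripper value outside its range is refused whole. The fingers move at their own pace and stop on an object; the grip force is fixed at half the most. Time passes only in rows, so rows that do not move let the fingers close. It gives the time, the measured TCP pose, the force and the opening at its end, in the units of the state.
- get_obs(): the state, without advancing time (a new reading comes with each control period).
- camera(name): name is "scene" or "top"; returns the picture (480x640x3 uint8, blue, green, red); there is no depth.
- camera_model(name): a dict with "K" (3x3 intrinsics, pixels), "distortion" ([k1, k2, p1, p2, k3] as OpenCV has them; the pictures are not rectified), "pose" (4x4, takes a point from camera to world coordinates). Camera axes: x right, y down, z forward; pixel columns grow to the right and rows downward; lengths in m; the calibration is good to about 2 mm. A picture is of the moment at which its call begins. camera_model takes no time and is no camera call.
- hand_in(): hands the job in, once; it reports no verdict.
The state is a dict: "time_s": time; "q": joint angles; "dq": joint speeds; "joint_efforts": joint torques, N m; "eef_pos": TCP position; "eef_rot": TCP orientation; "wrist_force": force on the tool from outside, world axes, zero at the start; "torque": the same for the moment, N m; "opening": opening from 0.0 (shut) to 1.0 (fully open).
Only numpy, scipy, OpenCV 4.12 (cv2) and the standard library are available. Lean on these libraries where they do the work, as an engineer would, in place of code of your own. Each camera call takes 0.05 s, during which the arm holds its last target.

## Working session

There is one attempt and no reset: what is moved stays moved. The work goes in short steps, Python scripts to look and compute and a shell command to move; the robot and the scene stay as the last step left them, time stands still between calls to the robot, and variables do not carry over. Pictures are saved under pics/ and viewed, and the job is handed in when it is done.

```bash
mkdir -p pics; ls
python3 - <<'E'
from bench import *
import cv2
for n in("scene","top"):
    cv2.imwrite(f"pics/{n}0.png",camera(n)); m=camera_model(n); print(n,m)
print(get_obs(), grip_point_offset)
E
```

```text
pics
scene {'K': array([[544.60466929,   0.        , 316.69058465],
       [  0.        , 544.60466929, 237.29586184],
       [  0.        ,   0.        ,   1.        ]]), 'distortion': array([-0.14227954,  0.        ,  0.        ,  0.        ,  0.        ]), 'pose': array([[ 0.95808731,  0.1668702 , -0.23285843,  0.83002183],
       [ 0.28615794, -0.59577231,  0.75044586, -0.82212091],
       [-0.01350356, -0.78562694, -0.61855312,  0.83783121],
       [ 0.        ,  0.        ,  0.        ,  1.        ]])}
top {'K': array([[587.97508684,   0.        , 318.50316226],
       [  0.        , 587.97508684, 235.28543947],
       [  0.        ,   0.        ,   1.        ]]), 'distortion': array([-0.02016743,  0.        ,  0.        ,  0.        ,  0.        ]), 'pose': array([[ 0.01224094, -0.98877285,  0.14892418,  0.39743989],
       [-0.99971522, -0.00905068,  0.02208094, -0.00810371],
       [-0.02048517, -0.14915206, -0.98860205,  1.10717977],
       [ 0.        ,  0.        ,  0.        ,  1.        ]])}
{'time_s': 0.1, 'q': array([ 1.01171998e+00,  1.81475100e-01,  1.60794510e+00, -1.96827617e-06,
        1.35378735e+00, -2.06302622e-01]), 'dq': array([ 1.18820311e-04, -1.38588976e-03, -2.50850164e-03, -1.39271377e-05,
       -8.17353174e-05, -3.83387439e-04]), 'joint_efforts': array([ 8.13910833e-05, -4.45880949e+01, -3.52231336e+01, -3.22948645e-04,
        4.20459794e-03, -2.05373476e-05]), 'eef_pos': array([0.19837192, 0.53915241, 0.23045162]), 'eef_rot': array([-0.57975422,  0.580203  ,  0.40398022, -0.40503024]), 'wrist_force': array([-0.70271217, -0.13147906,  0.97371227]), 'torque': array([-0.01004754,  0.00023357,  0.01157238]), 'opening': 0.9995951293896014} 0.0187
```

View pics/scene0.png

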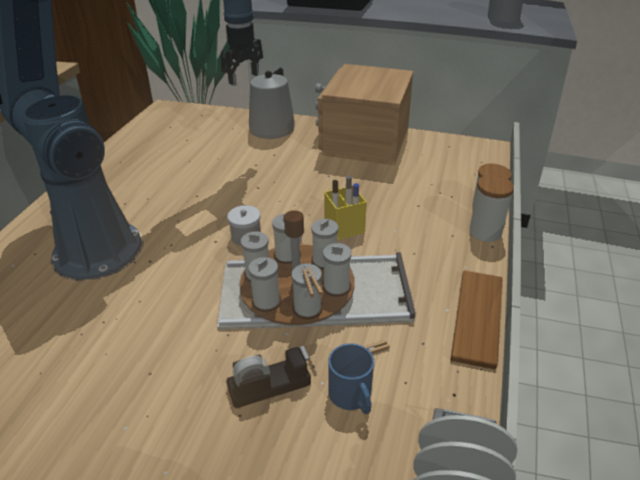

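View pics/top0.png

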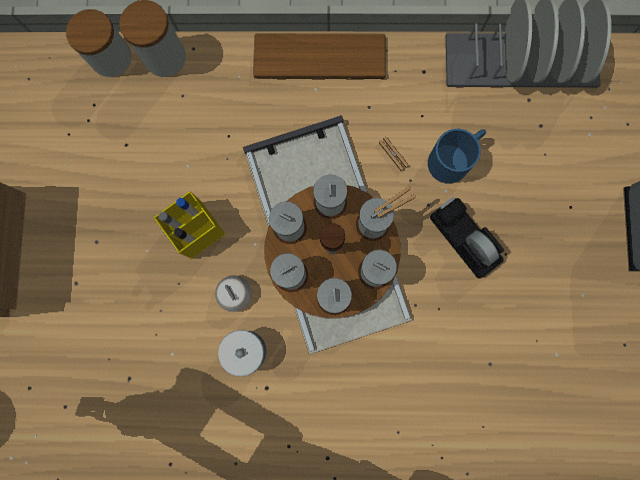

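Run:
```python
import cv2
a=cv2.imread("pics/top0.png")
cv2.imwrite("pics/topc.png",cv2.resize(a[110:360,230:430],None,fx=4,fy=4,interpolation=2)[:600])
cv2.imwrite("pics/topd.png",cv2.resize(a[110:360,230:430],None,fx=4,fy=4,interpolation=2)[400:])
```

```text
(no output)
```

View pics/topc.png

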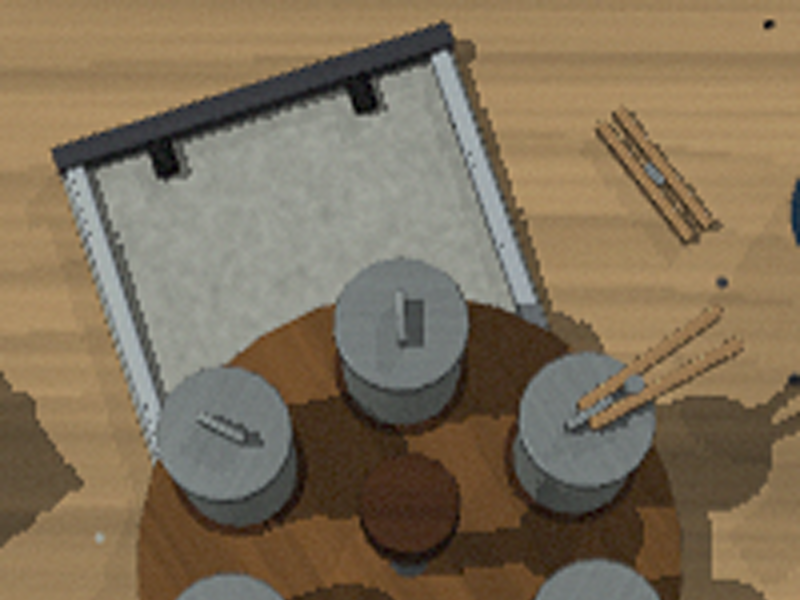

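View pics/topd.png

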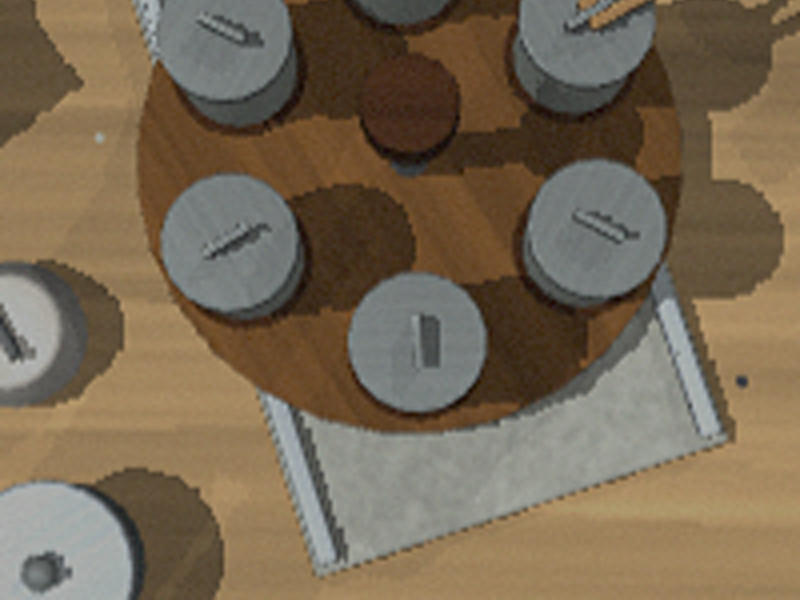

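```bash
cat > h.py <<'E'
import numpy as np,cv2
from bench import *
def w(n,px,z):
    m=camera_model(n);P=m["pose"]
    u=cv2.undistortPoints(np.array([[px]],float),m["K"],m["distortion"])[0,0]
    d=P[:3,:3]@np.array([u[0],u[1],1]);o=P[:3,3]
    return o+d*(z-o[2])/d[2]
E
python3 - <<'E'
from h import *
c=lambda x,y:(230+x/4-.4,110+y/4-.4)
k=w("top",c(410,503),.212);print("knob",k)
J=[w("top",c(*p),.136) for p in[(587,418),(401,323),(228,433),(231,643),(417,742),(596,630)]]
jc=np.mean(J,0);print("jars centre",jc)
for j in J:
    d=j-jc;print(np.linalg.norm(d[:2]),np.degrees(np.arctan2(d[1],d[0])))
fl=w("top",c(320,975),.015);fr=w("top",c(728,837),.015)
rl=w("top",c(67,170),.02);rr=w("top",c(440,48),.02)
print(fl,fr,rl,rr)
a=lambda p,q:np.degrees(np.arctan2(*(q-p)[[1,0]]))
print(a(fl,rl),a(fr,rr),a(fr,fl)-90,np.linalg.norm(fl-fr))
f=(fl+fr)/2;r=(rl+rr)/2;print(f,a(f,r),a(f,jc), np.linalg.norm(f-jc))
from scipy.spatial.transform import Rotation as R
q=get_obs()["eef_rot"];print(R.from_quat(q,scalar_first=True).as_matrix())
E
```

```text
knob [ 0.53238195 -0.00904367  0.212     ]
jars centre [ 0.53241771 -0.00915316  0.136     ]
0.08813986890812855 -56.89949854554166
0.08839767711499585 2.920738681481329
0.08673446123431944 62.19576962066451
0.08790133980857597 123.04927456522023
0.0880275032604302 -177.57334609271314
0.08753064921941058 -117.92197032250255
[0.34384452 0.02987906 0.015     ] [ 0.40844559 -0.15649362  0.015     ] [0.72124887 0.156532   0.02      ] [ 0.78307636 -0.02176148  0.02      ]
18.551212699263655 19.78060397482585 19.1174987171772 0.19725129721611648
[ 0.37614505 -0.06330728  0.015     ] 19.165933495031375 19.113049046926786 0.20492635561431333
[[ 3.45500970e-01 -8.54919317e-04 -9.38418003e-01]
 [ 9.38417061e-01 -1.37004404e-03  3.45501871e-01]
 [-1.58105021e-03 -9.99998696e-01  3.28919329e-04]]
```

```bash
python3 -m jog '[[-10,-3,-13,0,0,0,-1],[-20,-3,-25,0,0,0,-1],[-20,-2,-25,0,0,0,-1],[-20,-2,-25,0,0,0,-1],[-20,0,-25,0,0,0,-1],[-20,0,-25,0,0,0,-1],[-20,0,-25,0,0,0,-1],[-20,0,-25,0,0,0,-1]]'; python3 -m jog '[[-20,0,-25,0,0,0,-1],[-20,0,-25,0,0,0,-1],[-20,0,-25,0,0,0,-1],[-20,0,-25,0,0,0,-1],[-20,0,-25,0,0,0,-1],[-20,0,-25,0,0,0,-1],[-20,0,-25,0,0,0,-1],[-20,0,-25,0,0,0,-1]]';  python3 -m jog '[[-20,0,-25,0,0,0,-1],[-20,0,-25,0,0,0,-1],[-20,0,-25,0,0,0,-1],[-10,0,-13,0,0,0,-1],[0,0,0,0,0,0,-1],[0,0,0,0,0,0,-1]]'
cat >> h.py <<'E'
from scipy.spatial.transform import Rotation as R
def todo(t):
    o=get_obs();M=R.from_quat(o["eef_rot"],scalar_first=True).as_matrix()
    print("t",o["time_s"],"pos",o["eef_pos"].round(4),"F",o["wrist_force"].round(1),"op",round(o["opening"],3),"q6",o["q"].round(2))
    print("yaw",np.degrees(np.arctan2(M[1,0],M[0,0])).round(2),"ydir",M[:,1].round(4))
    print("shift mm",(1000*M.T@(np.array(t)-o["eef_pos"])).round(1))
E
python3 -c "
from h import *
todo([.5324,-.0091,.172])"
```

```text
time_s: 0.77
eef_pos: [0.3235, 0.3324, 0.241]
eef_rot: [0.58, -0.58, -0.404, 0.405]
wrist_force: [-0.2, 0.7, -1.3]
opening: 1.004
time_s: 1.43
eef_pos: [0.456, 0.1131, 0.241]
eef_rot: [0.58, -0.58, -0.404, 0.405]
wrist_force: [1.5, 0.5, -0.7]
opening: 1.0
time_s: 1.93
eef_pos: [0.5138, 0.0184, 0.2407]
eef_rot: [0.581, -0.58, -0.404, 0.404]
wrist_force: [-0.2, 0.6, -0.7]
opening: 1.001
t 1.9333 pos [0.5138 0.0184 0.2407] F [-0.2  0.6 -0.7] op 1.001 q6 [-0.2   0.04  1.75  0.    1.36 -1.41]
yaw 69.69 ydir [-1.5e-03  8.0e-04 -1.0e+00]
shift mm [-19.3  68.7 -27.1]
```

```bash
python3 -m jog '[[-10,0,-14,0,0,0,-1],[-9,0,-13,0,0,0,-1],[0,0,0,0,0,0,-1],[0,12,0,0,0,0,-1]]'
python3 - <<'E'
from h import *
cv2.imwrite("pics/t1.png",cv2.resize(camera("top")[150:300,240:430],None,fx=4,fy=4))
cv2.imwrite("pics/s1.png",cv2.resize(camera("scene")[170:330,200:400],None,fx=3.5,fy=3.5))
todo([.5324,-.0091,.172])
E
```

```text
time_s: 2.27
eef_pos: [0.5346, -0.0091, 0.2313]
eef_rot: [-0.579, 0.581, 0.406, -0.403]
wrist_force: [0.3, -0.1, 0.7]
opening: 0.999
t 2.3667 pos [ 0.5314 -0.0079  0.2269] F [-1.1  0.7 -0.7] op 1.002 q6 [-0.24  0.09  1.72  0.    1.34 -1.46]
yaw 69.8 ydir [-0.0037  0.0011 -1.    ]
shift mm [-0.8 54.9 -1.5]
```

View pics/t1.png

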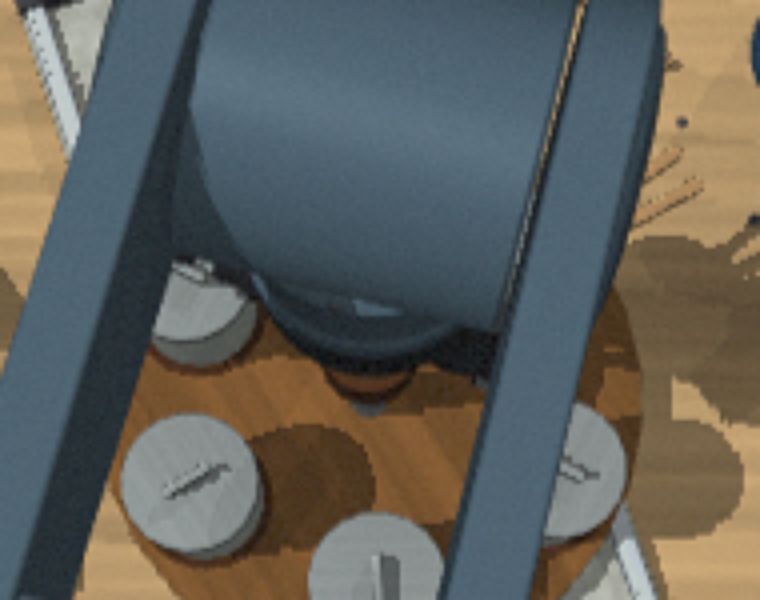

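View pics/s1.png

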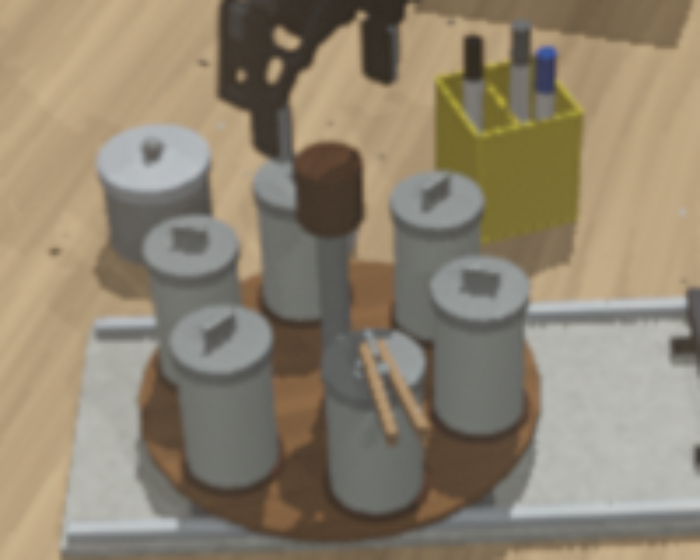

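Run:
```python
from h import *
m=camera_model("scene");P=np.linalg.inv(m["pose"])
o=get_obs();M=R.from_quat(o["eef_rot"],scalar_first=True).as_matrix();t=o["eef_pos"]
pts=[t,t-M[:,1]*.013+M[:,0]*.0425,t-M[:,1]*.013-M[:,0]*.0425,[.5324,-.0091,.212]]
p=cv2.projectPoints(np.array(pts),cv2.Rodrigues(P[:3,:3])[0],P[:3,3],m["K"],m["distortion"])[0][:,0]
print((p-[200,170])*3.5)
```

```text
[[327.72123866 136.5957101 ]
 [373.93975429  82.61449893]
 [277.39100458 153.95029638]
 [329.73803443 159.84804437]]
```

```bash
python3 -m jog '[[0,10,-1,0,0,0,-1],[-1,15,0,0,0,0,-1],[0,15,0,0,0,0,-1],[0,12,0,0,0,0,-1],[0,4,0,0,0,0,-1],[0,0,0,0,0,0,-1],[0,0,0,0,0,0,-1]]'; python3 -c "
from h import *
todo([.5324,-.0091,.172])"
```

```text
time_s: 2.95
eef_pos: [0.5335, -0.0098, 0.1734]
eef_rot: [0.58, -0.58, -0.405, 0.405]
wrist_force: [0.3, -0.2, 1.1]
opening: 0.999
t 2.95 pos [ 0.5335 -0.0098  0.1734] F [ 0.3 -0.2  1.1] op 0.999 q6 [-0.24  0.15  1.77  0.    1.23 -1.46]
yaw 69.8 ydir [-1.e-04  1.e-04 -1.e+00]
shift mm [0.2 1.4 1.2]
```

```bash
python3 -m jog '[[0,1,1,0,0,0,1],[0,0,0,0,0,0,1],[0,0,0,0,0,0,1],[0,0,0,0,0,0,1],[0,0,0,0,0,0,1],[0,0,0,0,0,0,1],[0,0,0,0,0,0,1],[0,0,0,0,0,0,1]]'; python3 -c "
from h import *
a=np.radians(19.1)
todo([.5324,-.0091,.172])
todo(get_obs()['eef_pos']+.1*np.array([np.cos(a),np.sin(a),0]))"
```

```text
time_s: 3.62
eef_pos: [0.5329, -0.0094, 0.1731]
eef_rot: [-0.58, 0.58, 0.405, -0.404]
wrist_force: [-1.4, 2.3, 6.0]
opening: 0.453
t 3.6167 pos [ 0.5329 -0.0094  0.1731] F [-1.4  2.3  6. ] op 0.453 q6 [-0.24  0.15  1.77  0.    1.22 -1.46]
yaw 69.79 ydir [ 1.1e-03  2.0e-04 -1.0e+00]
shift mm [0.1 1.1 0.5]
t 3.6167 pos [ 0.5329 -0.0094  0.1731] F [-1.4  2.3  6. ] op 0.453 q6 [-0.24  0.15  1.77  0.    1.22 -1.46]
yaw 69.79 ydir [ 1.1e-03  2.0e-04 -1.0e+00]
shift mm [ 63.3   0.1 -77.4]
```

```bash
python3 -m jog '[[3,0,-4,0,0,0,1],[5,0,-6,0,0,0,1],[5,0,-6,0,0,0,1],[5,0,-6,0,0,0,1],[5,0,-6,0,0,0,1],[3,0,-4,0,0,0,1],[2,0,-2.5,0,0,0,1],[2,0,-2.5,0,0,0,1]]'; python3 -c "
from h import *
todo([.5324,-.0091,.172])"
```

```text
time_s: 4.28
eef_pos: [0.5777, 0.006, 0.1731]
eef_rot: [-0.58, 0.58, 0.405, -0.405]
wrist_force: [-4.5, 1.2, 6.8]
opening: 0.458
t 4.2833 pos [0.5777 0.006  0.1731] F [-4.5  1.2  6.8] op 0.458 q6 [-0.19  0.24  1.65 -0.    1.24 -1.41]
yaw 69.8 ydir [-1.e-04 -1.e-04 -1.e+00]
shift mm [-29.8   1.1  37.4]
```

```bash
python3 -m jog '[[2,0,-2.5,0,0,0,1],[2,0,-2.5,0,0,0,1],[2,0,-2.5,0,0,0,1],[2,0,-2.5,0,0,0,1]]'; python3 -m jog '[[2,0,-2.5,0,0,0,1],[2,0,-2.5,0,0,0,1],[2,0,-2.5,0,0,0,1],[2,0,-2.5,0,0,0,1]]'; python3 -c "
from h import *
todo([.5324,-.0091,.172])"
```

```text
time_s: 4.62
eef_pos: [0.5897, 0.0101, 0.1731]
eef_rot: [0.58, -0.58, -0.404, 0.405]
wrist_force: [-4.0, 1.3, 7.2]
opening: 0.454
time_s: 4.95
eef_pos: [0.6018, 0.0142, 0.1731]
eef_rot: [0.58, -0.58, -0.405, 0.405]
wrist_force: [-4.7, 3.3, 7.0]
opening: 0.456
t 4.95 pos [0.6018 0.0142 0.1731] F [-4.7  3.3  7. ] op 0.456 q6 [-0.17  0.3   1.59  0.    1.26 -1.39]
yaw 69.8 ydir [-2.e-04  2.e-04 -1.e+00]
shift mm [-45.8   1.2  57.1]
```

```bash
python3 -m jog '[[2,0,-2.5,0,0,0,1],[2,0,-2.5,0,0,0,1],[2,0,-2.5,0,0,0,1]]'; python3 -m jog '[[2,0,-2.5,0,0,0,1],[2,0,-2.5,0,0,0,1],[2,0,-2.5,0,0,0,1]]'
```

```text
time_s: 5.2
eef_pos: [0.6109, 0.0173, 0.1731]
eef_rot: [0.58, -0.58, -0.405, 0.405]
wrist_force: [-4.6, 1.4, 7.3]
opening: 0.452
time_s: 5.45
eef_pos: [0.62, 0.0204, 0.1731]
eef_rot: [0.58, -0.58, -0.405, 0.405]
wrist_force: [-3.6, 2.4, 6.8]
opening: 0.452
```

```bash
python3 -c "
from h import *
todo([.5324,-.0091,.172])"
```

```text
t 5.45 pos [0.62   0.0204 0.1731] F [-3.6  2.4  6.8] op 0.452 q6 [-0.16  0.33  1.54  0.    1.27 -1.38]
yaw 69.8 ydir [-3.e-04  3.e-04 -1.e+00]
shift mm [-57.9   1.2  72. ]
```

92 mm travelled, force still at sliding friction; continue in small calls.

```bash
python3 -m jog '[[2,0,-2.5,0,0,0,1],[2,0,-2.5,0,0,0,1]]'; python3 -m jog '[[2,0,-2.5,0,0,0,1],[2,0,-2.5,0,0,0,1]]'
```

```text
time_s: 5.62
eef_pos: [0.6261, 0.0224, 0.1731]
eef_rot: [0.58, -0.58, -0.405, 0.405]
wrist_force: [-3.9, 2.7, 7.3]
opening: 0.457
time_s: 5.78
eef_pos: [0.6306, 0.0241, 0.1731]
eef_rot: [0.581, -0.579, -0.403, 0.406]
wrist_force: [-22.5, -3.1, 16.8]
opening: 0.457
```

```bash
python3 -m jog '[[2,0,-2.5,0,0,0,1],[2,0,-2.5,0,0,0,1]]'
```

```text
time_s: 5.95
eef_pos: [0.6311, 0.0242, 0.1728]
eef_rot: [0.583, -0.577, -0.399, 0.411]
wrist_force: [-45.9, -12.7, 32.4]
opening: 0.454
```

```bash
python3 -m jog '[[-1.5,0,2,0,0,0,1],[-0.7,0,0.8,0,0,0,1],[0,0,0,0,0,0,1],[0,0,0,0,0,0,1],[0,0,0,0,0,0,1]]'; python3 -c "
from h import *
todo([.5324,-.0091,.172])"
```

```text
time_s: 6.37
eef_pos: [0.6306, 0.024, 0.1729]
eef_rot: [0.581, -0.578, -0.401, 0.408]
wrist_force: [-22.2, -3.9, 17.3]
opening: 0.452
t 6.3667 pos [0.6306 0.024  0.1729] F [-22.2  -3.9  17.3] op 0.452 q6 [-0.15  0.36  1.5  -0.    1.29 -1.37]
yaw 69.81 ydir [-0.0101 -0.002  -0.9999]
shift mm [-64.9   2.   80.8]
```

```bash
python3 -m jog '[[0,0,0,0,2,0,1],[0,0,0,0,4.5,0,1],[0,0,0,0,4.5,0,1],[0,0,0,0,4.5,0,1],[0,0,0,0,4.5,0,1],[0,0,0,0,4.5,0,1],[0,0,0,0,4.5,0,1],[0,0,0,0,1,0,1]]'; python3 -c "
from h import *
todo([.6306,.0240,.173])
cv2.imwrite('pics/t2.png',cv2.resize(camera('top')[60:360,180:480],None,fx=2,fy=2))
"
```

```text
time_s: 7.03
eef_pos: [0.63, 0.0231, 0.1729]
eef_rot: [0.666, -0.665, -0.235, 0.243]
wrist_force: [-27.0, -7.9, 18.3]
opening: 0.455
t 7.0333 pos [0.63   0.0231 0.1729] F [-27.   -7.9  18.3] op 0.455 q6 [-0.15  0.36  1.5  -0.    1.29 -0.84]
yaw 39.54 ydir [-0.0115 -0.003  -0.9999]
shift mm [ 1.  -0.1  0.4]
```

View pics/t2.png

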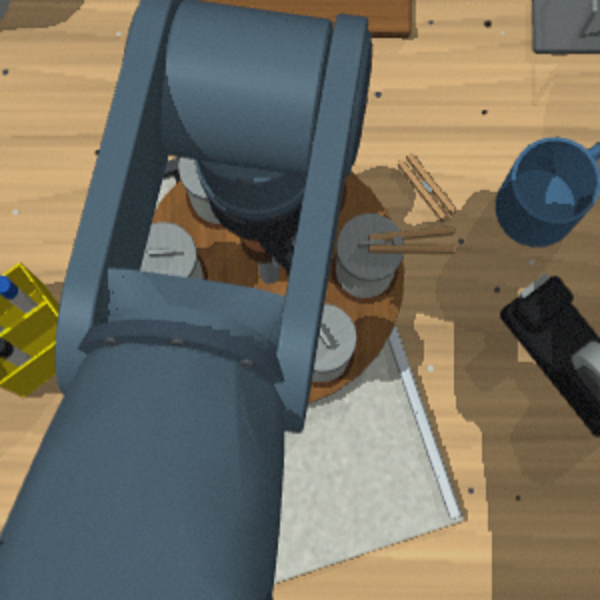

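The carousel turns with the grip: the peg (jar at 370,245 in the crop) now points about straight right, in line with 30° turned. Continue.

```bash
python3 -m jog '[[0,0,0,0,2.5,0,1],[0,0,0,0,4.5,0,1],[0,0,0,0,4.5,0,1],[0,0,0,0,4.5,0,1],[0,0,0,0,4.5,0,1],[0,0,0,0,4.5,0,1],[0,0,0,0,4.5,0,1],[0,0,0,0,4.5,0,1]]';python3 -m jog '[[0,0,0,0,4.5,0,1],[0,0,0,0,4.5,0,1],[0,0,0,0,4.5,0,1],[0,0,0,0,4.5,0,1],[0,0,0,0,4.5,0,1],[0,0,0,0,4.5,0,1],[0,0,0,0,4.5,0,1],[0,0,0,0,3,0,1]]'; python3 -m jog '[[0,0,0,0,2,0,1],[0,0,0,0,1,0,1],[0,0,0,0,0,0,1],[0,0,0,0,0,0,1]]'; python3 -c "
from h import *
todo([.6306,.0240,.173])
cv2.imwrite('pics/t3.png',cv2.resize(camera('top')[60:360,180:480],None,fx=2,fy=2))
cv2.imwrite('pics/s3.png',cv2.resize(camera('scene')[170:370,200:420],None,fx=3,fy=3))
"
```

```text
time_s: 7.75
eef_pos: [0.6289, 0.0225, 0.1729]
eef_rot: [-0.705, 0.707, 0.029, -0.039]
wrist_force: [-34.3, -10.0, 21.6]
opening: 0.453
time_s: 8.42
eef_pos: [0.6274, 0.0229, 0.1728]
eef_rot: [-0.682, 0.688, -0.182, 0.171]
wrist_force: [-37.6, -7.7, 25.7]
opening: 0.455
time_s: 8.75
eef_pos: [0.6273, 0.0229, 0.1728]
eef_rot: [-0.677, 0.683, -0.199, 0.187]
wrist_force: [-38.7, -7.4, 24.7]
opening: 0.451
t 8.75 pos [0.6273 0.0229 0.1728] F [-38.7  -7.4  24.7] op 0.451 q6 [-0.15  0.36  1.5  -0.01  1.29  0.41]
yaw -31.72 ydir [-0.0181 -0.0037 -0.9998]
shift mm [ 2.2 -0.3  2.7]
```

View pics/t3.png

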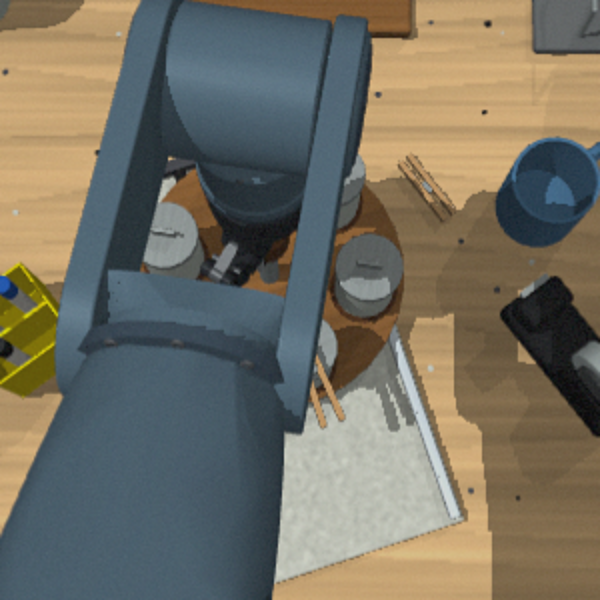

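View pics/s3.png

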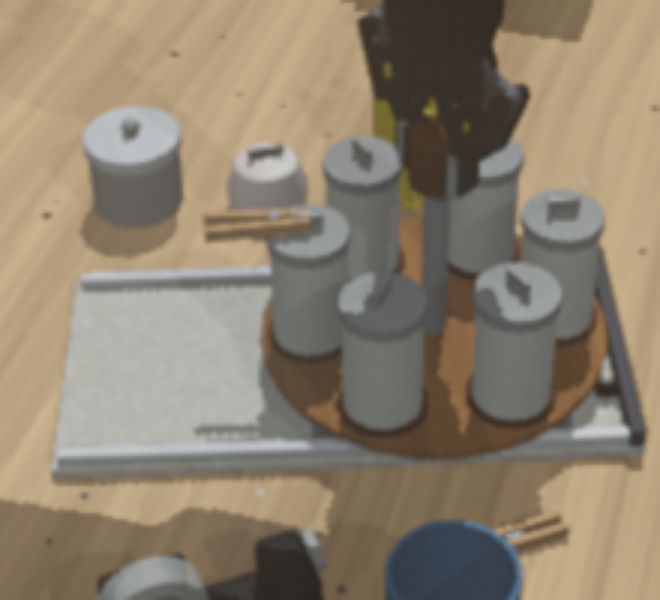

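```bash
python3 -m jog '[[-1.5,0,-2,0,0,0,1],[-0.4,0,-0.3,0,0,0,1],[0,0,0,0,0,0,1]]'; python3 -c "
from h import *
todo([.6306,.0240,.173])
cv2.imwrite('pics/t4.png',cv2.resize(camera('top')[120:270,230:400],None,fx=4,fy=4,interpolation=2))
cv2.imwrite('pics/s4.png',cv2.resize(camera('scene')[210:330,260:410],None,fx=5,fy=5,interpolation=2))
"
```

```text
time_s: 9.1
eef_pos: [0.6271, 0.0229, 0.1728]
eef_rot: [-0.678, 0.682, -0.197, 0.189]
wrist_force: [-24.7, -3.9, 18.5]
opening: 0.455
t 9.1 pos [0.6271 0.0229 0.1728] F [-24.7  -3.9  18.5] op 0.455 q6 [-0.15  0.36  1.51 -0.    1.29  0.4 ]
yaw -31.72 ydir [-0.0117 -0.0019 -0.9999]
shift mm [ 2.4 -0.2  2.8]
```

View pics/t4.png

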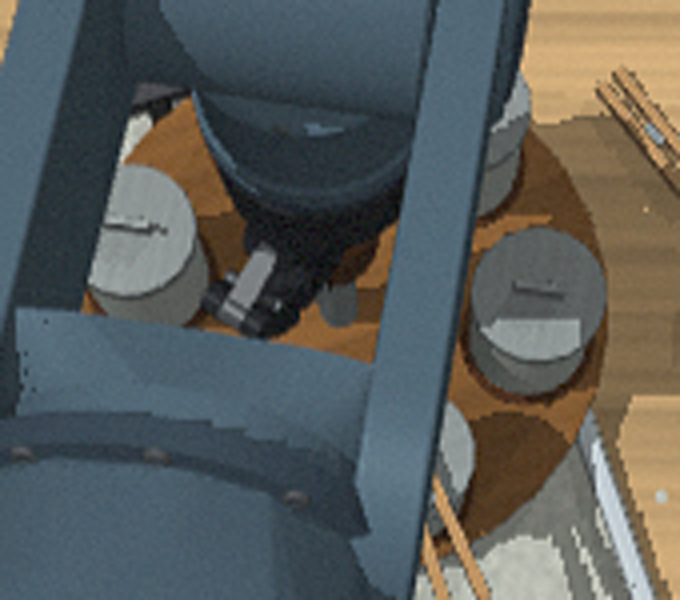

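View pics/s4.png

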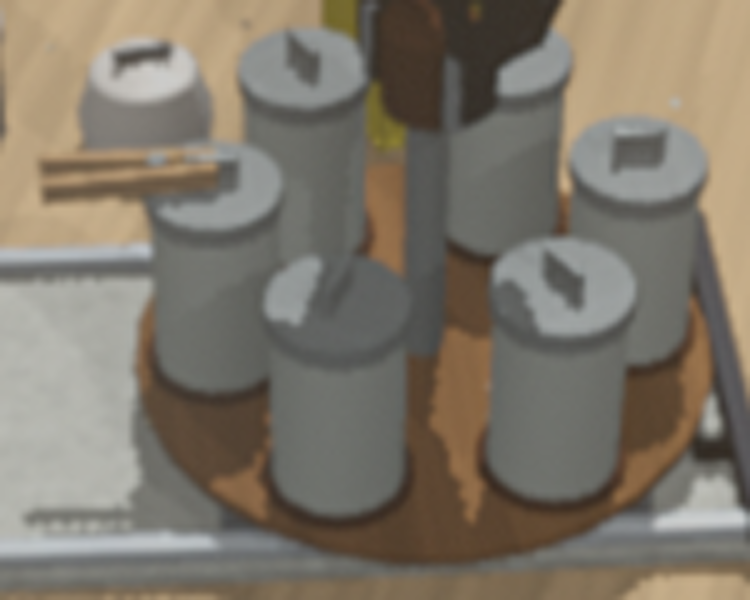

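Run:
```python
from h import *
from scipy.optimize import least_squares as ls
c=lambda x,y:(260+x/5-.4,210+y/5-.4)
J=np.array([w("scene",c(*p),.136) for p in[(214,184),(338,300),(563,286),(638,160),(303,66)]])
ang=np.radians([0,60,120,180,-60])
f=lambda p:np.r_[p[0]+.088*np.cos(p[2]+ang)-J[:,0],p[1]+.088*np.sin(p[2]+ang)-J[:,1]]
s=ls(f,[.63,.024,np.radians(-160)]);print(s.x[:2],np.degrees(s.x[2]),s.fun.round(4))
c2=lambda x,y:(230+x/4-.4,120+y/4-.4)
T=w("top",c2(538,294),.136);print("top right jar",T,np.degrees(np.arctan2(T[1]-s.x[1],T[0]-s.x[0]))-60)
a=np.radians(19.1);e=np.array([np.cos(a),np.sin(a)]);n=np.array([-e[1],e[0]]);o=np.array([.3761,-.0633])
print("runner peg jar",(J[0,:2]-o)@e,(J[0,:2]-o)@n, "axis",(s.x[:2]-o)@e,(s.x[:2]-o)@n)
```

```text
[0.62790483 0.02433465] -158.92014271372645 [-0.0005 -0.0001 -0.0002  0.0001  0.0008 -0.     -0.0005 -0.0004  0.0012
 -0.0002]
top right jar [ 0.61639801 -0.06245266  0.136     ] -157.55259424280868
runner peg jar 0.1791655908789645 -0.002777898202625702 axis 0.2666183267049789 0.00041522048424716407
```

```bash
python3 -m jog '[[0,0,0,0,1,0,1],[0,0,0,0,1,0,1],[0,0,0,0,0,0,1],[0,0,0,0,0,0,1],[0,0,0,0,0,0,1],[0,0,0,0,0,0,1],[0,0,0,0,0,0,1],[0,0,0,0,0,0,1]]'; python3 -c "
from h import *
todo([.6306,.0240,.173])
print(abs(get_obs()['dq']).max())
cv2.imwrite('pics/s5.png',cv2.resize(camera('scene')[210:330,260:410],None,fx=5,fy=5,interpolation=2))
"
```

```text
time_s: 9.87
eef_pos: [0.627, 0.0229, 0.1728]
eef_rot: [-0.675, 0.679, -0.209, 0.201]
wrist_force: [-26.0, -5.4, 18.3]
opening: 0.456
t 9.8667 pos [0.627  0.0229 0.1728] F [-26.   -5.4  18.3] op 0.456 q6 [-0.15  0.36  1.51 -0.    1.29  0.44]
yaw -33.71 ydir [-0.0122 -0.0019 -0.9999]
shift mm [ 2.4 -0.2  2.9]
0.0017282982531745214
```

View pics/s5.png

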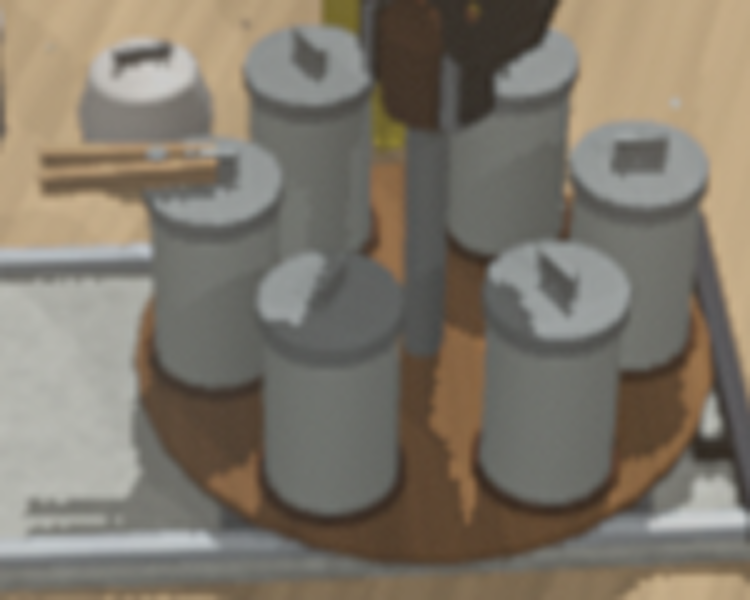

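The peg jar sits at (214,180) in the crop, turned the last 2° onto the middle line. Everything is still and pressed against the stop.

```bash
python3 -c "
from bench import *
hand_in()"
```

```text
the job is handed in; nothing more can be done
```

I gripped the carousel by its knob and pushed it back about 101 mm along the runner, until the push force rose sharply from roughly 4 N to 46 N. I then eased the push off and turned the carousel about 103.5° clockwise, seen from above. I handed in at 9.9 s with the knob still gripped and about 25 N pressing it against the rear stop.

- **Peg position:** the last full image measurement put the pegged canister about 3 mm off the runner's middle line and about 2° short. I turned it those last 2°, and the final picture shows it moved as expected. I did not measure it again after that.
- **Image angle check:** the two cameras disagreed by about 1.4° on the carousel's angle (scene −158.9°, top −157.6° before the last 2°). Both are well inside the 10° allowed.
- **At rest:** the arm's joint speeds were almost zero.
- **Grip centring:** the knob was held about 2 mm off centre, so the tool tip drifted about 3 mm during the turn and the push rose to about 39 N. I backed it off again, and contact with the stop was kept.
- **Bystanders:** none looked moved in the pictures, but I did not measure their positions.

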